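# Pop open the latched case of spare caps

## Task

Two small metal cases with sprung lids stand on the packing table; open the wider one, which holds the spare jar caps. A filled jar was left standing on its lid: first set that jar upright on the bare table, then press the black paddle on the case's front down until the lid comes free, and let the lid swing fully open by itself, keeping the robot off the moving lid. Leave the narrower case shut.

Things in the scene. Friction and masses are not known exactly. Their poses are not given: they have to be found in the camera images.
- cap_case: Wider aluminium case, 80 x 150 mm, 55 mm high, fixed on the table (z = 0). Origin: centre of its underside; x from the paddle (robot side) to hinge, y along the case, z up. The narrower case is beside it, left or right. Midway between them, 60 mm nearer the robot, the table is bare 60 mm each way in y, 40 mm in x. A crate stack 345 mm high (front x = 0.56) is behind y < -0.05; wall at y = -0.48.
- wide_lid: Flat grey lid of the wider case, 81 x 152 x 8 mm. Origin mid hinge line, at its underside, 55 mm above the table. Shut, its axes are the case's; it spans x = -81 mm to 0, top at z = 8 mm. Once unlatched a damped spring (0.25 N m) swings it about y to 97 degrees in 1 to 2 s; the front edge goes up and back, away from the paddle. The frame turns with it.
- wide_latch_pad (a point): Top centre of the wider case's black paddle (36 mm along y, flat for 15 mm in x each way), 84 mm in front of the case's centre, 41 mm high. Pressed 7 to 8 mm down (3 to 4 N) the hook behind it frees the lid; stop at 11 mm; hold 0.3 s; it springs back. The hook is 26 mm in x behind this point, 26 mm higher. Lay the hand's long side along the case so that it does not overhang the lid.
- parked_jar: Filled glass jar with a gold cap, 66 mm in diameter, 91 mm high, about 0.24 kg, standing on the wider case's lid (its underside 63 mm above the table). Origin at the centre of its underside, z up. Grasp it round the body or cap, from above. A like jar stands on the table behind the gap between the cases, level with them: not this one.
- narrow_lid: Lid, 81 x 102 x 8 mm, of the narrower case (80 x 100 mm, otherwise the same, with its own paddle), which carries a round tally counter and stays shut. Origin mid hinge line, 40 mm in x behind its case's centre; axes as for the wider lid.

How it is judged:
On the way, in this order (a step that is already met when the one before it is completed fails the run):
1. the jar stands upright on the table, let go, while the wider lid is still shut (height (world z) of parked_jar between -0.012 and 0.012 m and angle between parked_jar's own z axis and vertical below 0.17 rad and contact force between the fingers and parked_jar below 0.1 N and angle between wide_lid's own z axis and vertical below 0.12 rad), for 0.2 s.
2. the wider lid has swung open (angle between wide_lid's own z axis and vertical above 1.3 rad), for 0.2 s.
At the end, for the whole second after the job is handed in: The wider lid stands open (more than 75 degrees), the narrower lid is shut, and the jar stands at rest on the table top, upright within 10 degrees (angle between wide_lid's own z axis and vertical above 1.3 rad and angle between narrow_lid's own z axis and vertical below 0.12 rad and height (world z) of parked_jar between -0.012 and 0.012 m and angle between parked_jar's own z axis and vertical below 0.17 rad and linear speed of parked_jar below 0.03 m/s); the robot touches nothing.
It fails at once if the narrower case is opened (angle between narrow_lid's own z axis and vertical above 0.2 rad).
It fails at once if the robot pushes on the wider lid while it opens (over 2 N) (angle between wide_lid's own z axis and vertical above 0.1 rad and contact force between any of the fingers, the arm and wide_lid above 2 N).
It also fails if it takes over 59 s, if anything falls off the work surface, if the arm or the gripper's body presses on something with over 40 N, if the wrist force passes 120 N, or if a joint passes its speed limit or range.

## Robot

A 7-joint arm with a two-finger parallel gripper is mounted at the origin on a cart in front of the work surface, level with it; the furniture and walls round the work are solid. World frame = base frame: x ahead of the robot, y to its left, z up, the work surface at z = 0. Lengths are in m, angles in rad, forces in N, time in s.
With the tool pointing down it reaches from about 0.4 to 0.75 m from the base axis. Payload 19.5 kg.
Tool frame: the origin (TCP) lies at the very end of the fingers, on their centre line; the grasp point (between the pads) lies 19 mm behind it; z points along the fingers, y is the line along which they close (so a half turn about z gives the same grasp; the last joint's range is limited). The gripper opens to 85 mm and grips with 20 to 120 N. Pads are 22 mm wide; open, the fingers measure 114 mm over their backs; the gripper's body (76 mm by 85 mm) begins 54 mm behind the grasp point. The pads swing forward as they close: fully open they stand 13 mm farther back than shut.
Start: joints at [-1.296, 0.707, -0.028, 1.485, 0.022, 0.951, -0.075], TCP at [0.179, 0.546, 0.231] pointing down, gripper open.
Joint ranges: [-2.71, 2.71], [-0.32, 2.16], [-1.57, 1.52], [0, 2.45], [-1.46, 4.6], [0, 2.02], [-2.83, 2.83]. Speed limits (rad/s): [1.89, 1.89, 2.57, 2.57, 3.01, 3.01, 3.01].

## Interface

Orientations are given as a unit quaternion [x, y, z, w].
In Python, from cell import r gives the robot as it stands.
- The arm moves only by the tool step_arm, never from a script. Its argument "motion" is a list of rows, each an object of numbers: "dx", "dy", "dz": the shift along the tool's x, y, z in mm; "rx", "ry", "rz": the turn, a rotation vector about the tool's x, y, z in degrees; "grip": the finger opening in mm, from 0 to 85.4. In form: [{"dx": .., "dy": .., "dz": .., "rx": .., "ry": .., "rz": .., "grip": ..}, ...]. A call has 1 to 12 rows; each row is the pose to reach, as a shift and turn from the pose commanded when the call began, along the tool's axes at that moment; what a row does not reach only later rows make up. A row lasts 1/12 s, in which the tool goes at most 41.7 mm and 7.16 degrees, less where a joint would pass 70% of its speed; a pose out of reach is approached as far as the arm can. A call with a gripper value outside its range is refused whole. The fingers move at their own pace and stop on an object; "force" is the grip in N (left out, the last holds). Time passes only in rows, so rows that repeat a pose let the fingers close. It gives the time, the measured TCP pose, the force, the opening and the grip force at its end, in the units of the state.
- r.get_state(): the state, without advancing time (a new reading comes with each control period).
- r.read_camera(name): name is "scene" or "top" or "wrist"; returns a dict with "img" (400x640x3 uint8, blue, green, red), "K" (3x3 intrinsics, pixels), "distortion" ([k1, k2, p1, p2, k3] as OpenCV has them; the pictures are not rectified), "xyz" and "rotation" of the camera in the world. Camera axes: x right, y up, looking along -z (the intrinsics and any distortion apply to the point x, -y, -z); pixel columns grow to the right and rows downward; lengths in m; the calibration is good to about 2 mm. A picture is of the moment at which its call begins. There is no depth.
- r.sign_off(): hands the job in; it is judged then, once.
The state is a dict: "time": time; "joint_positions": joint angles; "joint_vel": joint speeds; "tau": joint torques, N m; "ee_pos": TCP position; "orientation": TCP orientation; "wrist_force": force on the tool from outside, world axes, zero at the start; "moment": the same for the moment, N m; "width": finger opening in m; "finger_force": force on a finger pad.
Only numpy, scipy, OpenCV 4.12 (cv2) and the standard library are available. Lean on these libraries where they do the work, as an engineer would, in place of code of your own. Each camera call takes 0.05 s, during which the arm holds its last target. There are 200 camera calls.

## Working session

There is one attempt and no reset: what is moved stays moved. The work goes in short steps, Python scripts to look and compute and a tool call to move; the robot and the scene stay as the last step left them, time stands still between calls to the robot, and variables do not carry over. Pictures are saved under pics/ and viewed, at most 10 in all, crops included, and the job is handed in when it is done.

Besides the shell and the picture viewer there is one more tool, called as name([rows], argument=value, ...), one row to a line, values as JSON. step_arm: Moves the arm, as the interface text tells. Its arguments: {"type":"object","properties":{"motion":{"type":"array","items":{"type":"object","properties":{"dx":{"type":"number"},"dy":{"type":"number"},"dz":{"type":"number"},"rx":{"type":"number"},"ry":{"type":"number"},"rz":{"type":"number"},"grip":{"type":"number"}}}},"force":{"type":"number"}},"required":["motion"]}

```bash
mkdir -p pics; python3 - <<'E'
from cell import r
import cv2,pickle
d={n:r.read_camera(n) for n in("scene","top")}
pickle.dump(d,open("c.pkl","wb"))
for n in d: cv2.imwrite(f"pics/{n}.png",d[n]["img"]); print(n,d[n]["K"],d[n]["xyz"],d[n]["rotation"],d[n]["distortion"])
s=r.get_state();print(s["ee_pos"],s["orientation"],s["time"],s["width"])
E
```

```text
scene [[433.07672821   0.         317.52064218]
 [  0.         433.07672821 203.50322964]
 [  0.           0.           1.        ]] [-0.09971047 -0.43183199  0.79936677] [ 0.30148901 -0.18252504 -0.47685438  0.8052322 ] [-0.00481629  0.          0.          0.          0.        ]
top [[366.5964689    0.         322.84808089]
 [  0.         366.5964689  194.01174545]
 [  0.           0.           1.        ]] [ 0.38324029 -0.10228528  0.90723228] [-0.01868027  0.0401935   0.7150036  -0.6977144 ] [0.02363548 0.         0.         0.         0.        ]
[0.17906202 0.54617853 0.23091006] [ 1.57737235e-01  9.87481014e-01 -4.56600270e-04 -5.51029673e-05] 0.1 0.08505038473696584
```

View pics/scene.png

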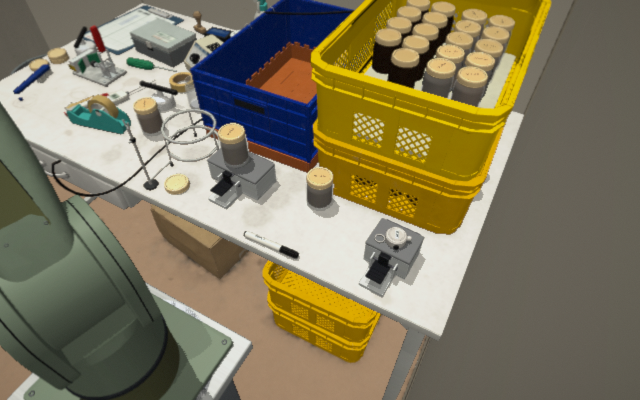

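View pics/top.png

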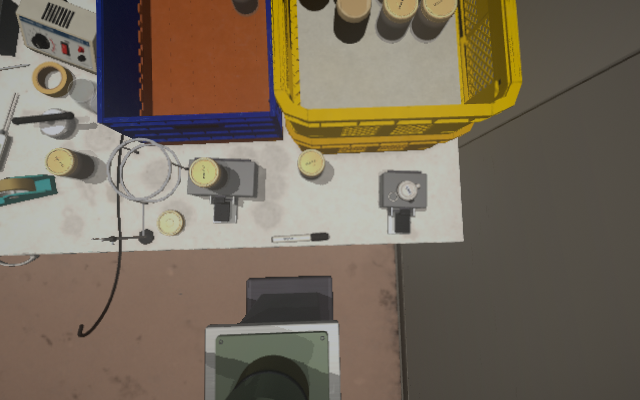

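```bash
cat > h.py <<'E'
import cv2,numpy as np
from scipy.spatial.transform import Rotation as R
def rot(c):
    q=np.array(c["rotation"]); return q if q.ndim==2 else R.from_quat(q).as_matrix()
def ray(c,p):
    u=cv2.undistortPoints(np.array([[p]],float),c["K"],np.array(c["distortion"]))[0,0]
    return np.array(c["xyz"]),rot(c)@np.array([u[0],-u[1],-1.])
def onz(c,p,z):
    o,d=ray(c,p); return o+d*(z-o[2])/d[2]
def tri(c1,p1,c2,p2):
    a,d=ray(c1,p1);b,e=ray(c2,p2)
    t=np.linalg.lstsq(np.c_[d,-e],b-a,rcond=None)[0]; return (a+d*t[0]+b+e*t[1])/2
def px(c,X):
    x=rot(c).T@(np.array(X,float)-c["xyz"]); x=x*[1,-1,-1]
    return cv2.projectPoints(x[None],np.zeros(3),np.zeros(3),c["K"],np.array(c["distortion"]))[0].ravel()
E
python3 - <<'E'
import pickle,cv2
import numpy as np
from h import *
d=pickle.load(open("c.pkl","rb"));t,s=d["top"],d["scene"]
a=cv2.resize(t["img"][120:250,90:270],None,fx=3.3,fy=3.3,interpolation=2)
b=cv2.resize(s["img"][100:220,120:280],None,fx=3.7,fy=3.7,interpolation=2)
cv2.imwrite("pics/a.png",a)
cv2.imwrite("pics/b.png",b)
for n,p,z in [("jarcap",(207,172),.154),("narrowpad",(402,214),.041),("like",(311,162),.091),("pen",(300,238),0),("penL",(272,239),0),("penR",(329,236),0),("edge",(312,242),0),("ringbase",(147,237),0)]:
    print(n,onz(t,p,z).round(3))
# lids: grey dark mask
for box,nm in [((150,235,185,265),"wide"),((165,240,375,430),"narrow")]:
    im=t["img"][box[0]:box[1],box[2]:box[3]].astype(int)
    sp=im.max(2)-im.min(2); g=im.mean(2)
    for k,m in (("lid",(sp<14)&(g>70)&(g<135)),("pad",g<50)):
        n,l,st,c=cv2.connectedComponentsWithStats(m.astype(np.uint8))
        i=1+st[1:,4].argmax(); pts=np.argwhere(l==i)[:,::-1].astype(np.float32)+[box[2],box[0]]
        rc=cv2.minAreaRect(pts.astype(np.float32)); print(nm,k,st[i,4],rc)
        print([onz(t,q,.063 if k=="lid" else .041).round(3).tolist() for q in [rc[0],*cv2.boxPoints(rc)]])
E
```

```text
jarcap [0.497 0.11  0.154]
narrowpad [ 0.403 -0.316  0.041]
like [ 0.524 -0.103  0.091]
pen [ 0.352 -0.072  0.   ]
penL [ 0.351 -0.004  0.   ]
penR [ 0.355 -0.143  0.   ]
edge [ 0.341 -0.101  0.   ]
ringbase [0.364 0.296 0.   ]
wide lid 2187 ((225.5, 190.0), (64.0, 77.0), 90.0)
[[0.468, 0.094, 0.063], [0.544, 0.181, 0.063], [0.54, 0.005, 0.063], [0.392, 0.007, 0.063], [0.397, 0.18, 0.063]]
wide pad 5 ((224.5, 202.5), (1.0, 3.0), 90.0)
[[0.441, 0.102, 0.041], [0.442, 0.105, 0.041], [0.442, 0.098, 0.041], [0.439, 0.098, 0.041], [0.44, 0.105, 0.041]]
narrow lid 1625 ((402.5, 201.5), (63.0, 47.0), 90.0)
[[0.432, -0.313, 0.063], [0.507, -0.261, 0.063], [0.504, -0.372, 0.063], [0.358, -0.364, 0.063], [0.36, -0.256, 0.063]]Traceback (most recent call last):
  File "<stdin>", line 17, in <module>
ValueError: attempt to get argmax of an empty sequence
```

View pics/a.png

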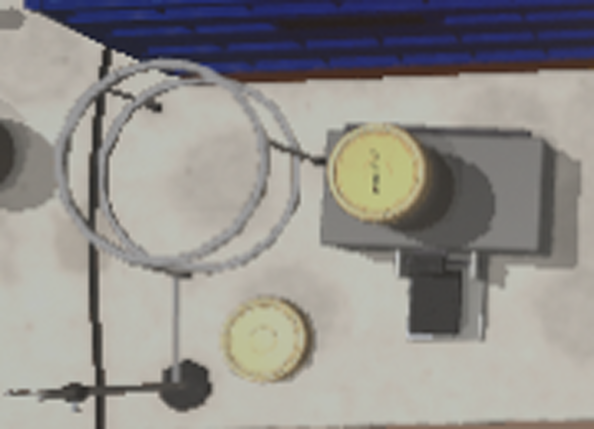

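View pics/b.png

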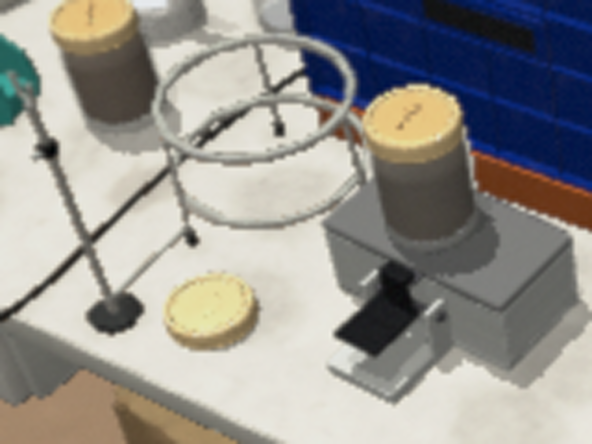

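```bash
python3 - <<'E'
import pickle
from h import *
d=pickle.load(open("c.pkl","rb"));t,s=d["top"],d["scene"]
A=lambda x,y:(90+(x+.5)/3.3-.5,120+(y+.5)/3.3-.5); B=lambda x,y:(120+(x+.5)/3.7-.5,100+(y+.5)/3.7-.5)
P=lambda n,v:print(n,np.round(v,3).tolist())
lid=[onz(t,A(*q),.063) for q in [(545,137),(548,255),(322,243)]]; 
for q in lid: P("lid",q)
for q in [(411,267),(464,272),(457,332),(409,330)]: P("pad",onz(t,A(*q),.041))
for q in [(416,87),]: pass
P("jarcap tri",tri(t,A(377,173),s,B(414,121)))
P("jarcap z",onz(t,A(377,173),.154)); P("jarcap z scene",onz(s,B(414,121),.154))
P("upper ring",tri(t,A(164,164),s,B(255,98)))
P("upper ring right",tri(t,A(269,160),s,B(356,90)))
P("post top",tri(t,A(10,392),s,B(15,80)))
P("post base",onz(t,A(185,385),0))
P("crate bottom front",onz(t,A(400,72),0))
P("loose cap",onz(t,A(264,338),.015))
for q in [(380,172),(427,173),(427,209),(380,207)]: P("narrow lid",onz(t,q,.063))
P("narrow pad",onz(t,(402,222),.041))
P("blue crate rim",tri(t,(97,117),s,(195,72)))
E
```

```text
lid [0.533, 0.027, 0.063]
lid [0.45, 0.025, 0.063]
lid [0.462, 0.18, 0.063]
pad [0.446, 0.125, 0.041]
pad [0.441, 0.088, 0.041]
pad [0.399, 0.093, 0.041]
pad [0.401, 0.127, 0.041]
jarcap tri [0.497, 0.117, 0.152]
jarcap z [0.497, 0.116, 0.154]
jarcap z scene [0.496, 0.115, 0.154]
upper ring [0.514, 0.271, 0.099]
upper ring right [0.511, 0.181, 0.143]
post top [0.369, 0.307, 0.2]
post base [0.366, 0.299, 0.0]
crate bottom front [0.596, 0.144, 0.0]
loose cap [0.399, 0.237, 0.015]
narrow lid [0.502, -0.264, 0.063]
narrow lid [0.497, -0.374, 0.063]
narrow lid [0.413, -0.37, 0.063]
narrow lid [0.42, -0.26, 0.063]
narrow pad [0.384, -0.315, 0.041]
blue crate rim [0.603, 0.303, 0.197]
```

step_arm([
  {"dz":-40,"grip":85},
  {"dz":-80,"grip":85},
  {"dx":-35,"dy":-25,"dz":-80,"rz":6,"grip":85},
  {"dx":-70,"dy":-50,"dz":-80,"rz":12,"grip":85},
  {"dx":-105,"dy":-75,"dz":-80,"rz":18,"grip":85},
  {"dx":-140,"dy":-99,"dz":-80,"rz":24,"grip":85},
  {"dx":-175,"dy":-124,"dz":-80,"rz":30,"grip":85},
  {"dx":-210,"dy":-149,"dz":-80,"rz":36,"grip":85},
  {"dx":-245,"dy":-174,"dz":-80,"rz":42,"grip":85},
  {"dx":-280,"dy":-199,"dz":-80,"rz":48,"grip":85},
  {"dx":-315,"dy":-224,"dz":-80,"rz":54,"grip":85},
  {"dx":-350,"dy":-248,"dz":-80,"rz":60,"grip":85},
])

```text
$.motion[0]: bad value
```

step_arm([
  {"dx":0,"dy":0,"dz":-40,"rx":0,"ry":0,"rz":0,"grip":85},
  {"dx":0,"dy":0,"dz":-80,"rx":0,"ry":0,"rz":0,"grip":85},
  {"dx":-35,"dy":-25,"dz":-80,"rx":0,"ry":0,"rz":6,"grip":85},
  {"dx":-70,"dy":-50,"dz":-80,"rx":0,"ry":0,"rz":12,"grip":85},
  {"dx":-105,"dy":-75,"dz":-80,"rx":0,"ry":0,"rz":18,"grip":85},
  {"dx":-140,"dy":-99,"dz":-80,"rx":0,"ry":0,"rz":24,"grip":85},
  {"dx":-175,"dy":-124,"dz":-80,"rx":0,"ry":0,"rz":30,"grip":85},
  {"dx":-210,"dy":-149,"dz":-80,"rx":0,"ry":0,"rz":36,"grip":85},
  {"dx":-245,"dy":-174,"dz":-80,"rx":0,"ry":0,"rz":42,"grip":85},
  {"dx":-280,"dy":-199,"dz":-80,"rx":0,"ry":0,"rz":48,"grip":85},
  {"dx":-315,"dy":-224,"dz":-80,"rx":0,"ry":0,"rz":54,"grip":85},
  {"dx":-350,"dy":-248,"dz":-80,"rx":0,"ry":0,"rz":60,"grip":85},
])

```text
time: 1.1
ee_pos: [0.4277, 0.2096, 0.3114]
orientation: [0.632, 0.775, -0.0, -0.0]
wrist_force: [1.2, 1.5, 0.0]
width: 0.0852
finger_force: 0.0
```

step_arm([
  {"dx":-32,"dy":15,"dz":0,"rx":0,"ry":0,"rz":6,"grip":85},
  {"dx":-64,"dy":30,"dz":0,"rx":0,"ry":0,"rz":12,"grip":85},
  {"dx":-96,"dy":44,"dz":0,"rx":0,"ry":0,"rz":12,"grip":85},
  {"dx":-96,"dy":44,"dz":30,"rx":0,"ry":0,"rz":12,"grip":85},
  {"dx":-96,"dy":44,"dz":60,"rx":0,"ry":0,"rz":12,"grip":85},
  {"dx":-96,"dy":44,"dz":90,"rx":0,"ry":0,"rz":12,"grip":85},
  {"dx":-96,"dy":44,"dz":100,"rx":0,"ry":0,"rz":12,"grip":85},
  {"dx":-96,"dy":44,"dz":100,"rx":0,"ry":0,"rz":12,"grip":85},
])

```text
time: 1.77
ee_pos: [0.4888, 0.1263, 0.2091]
orientation: [0.708, 0.706, -0.002, -0.001]
wrist_force: [0.6, -0.2, 0.8]
width: 0.0849
finger_force: 0.0
```

```bash
python3 - <<'E'
from cell import r
import cv2,pickle
d={n:r.read_camera(n) for n in("wrist","top")}
d["st"]=r.get_state(); pickle.dump(d,open("c2.pkl","wb"))
cv2.imwrite("pics/w1.png",cv2.hconcat([cv2.resize(d[n]["img"],(400,250)) if 0 else d[n]["img"][:,::1] for n in("wrist",)]))
print({k:d["st"][k] for k in("ee_pos","orientation")},d["wrist"]["xyz"])
E
```

```text
{'ee_pos': array([0.48993496, 0.1264997 , 0.21169917]), 'orientation': array([ 7.08065919e-01,  7.06146332e-01, -7.81183946e-05,  7.92575438e-05])} [0.48956714 0.20438123 0.3516533 ]
```

View pics/w1.png

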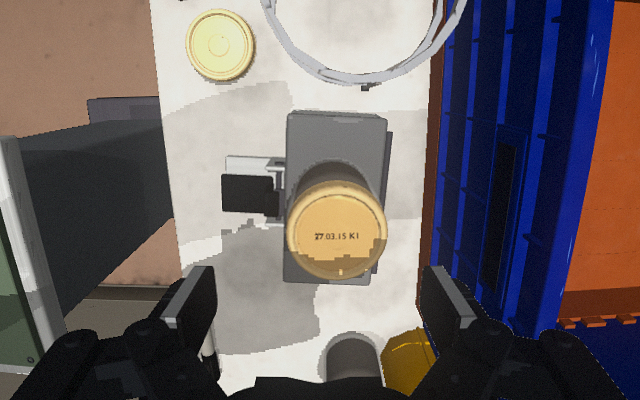

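```bash
python3 - <<'E'
from h import *
import pickle
d=pickle.load(open("c2.pkl","rb"));w=d["wrist"]
P=lambda n,v:print(n,np.round(v,4).tolist())
P("jar",onz(w,(337,229),.154)); 
hsv=cv2.cvtColor(w["img"],cv2.COLOR_BGR2HSV)
P("padtip",onz(w,(221,193),.041));P("pad near root",onz(w,(275,194),.041))
P("pad +y",onz(w,(245,174),.041));P("pad -y",onz(w,(245,214),.041))
for q in [(289,111),(387,119),(285,282),(372,285)]: P("lid",onz(w,q,.063))
P("ring bottom edge",onz(w,(345,83),.14))
P("bluecrate rim",onz(w,(440,200),.0))
print(px(w,[.497,.116,.154]))
s=d["st"];c=R.from_quat(s["orientation"])
for t in [(.497,.116,.154),onz(w,(337,229),.154)]: print(c.inv().apply(np.array(t)-s["ee_pos"])*1e3)
E
```

```text
jar [0.4996, 0.1221, 0.154]
padtip [0.3996, 0.1104, 0.041]
pad near root [0.4489, 0.1093, 0.041]
pad +y [0.4228, 0.128, 0.041]
pad -y [0.4203, 0.09, 0.041]
lid [0.4653, 0.1842, 0.063]
lid [0.5426, 0.178, 0.063]
lid [0.4574, 0.0317, 0.063]
lid [0.5373, 0.0285, 0.063]
ring bottom edge [0.5038, 0.205, 0.14]
bluecrate rim [0.6139, 0.0901, 0.0]
[332.44383374 238.46552842]
[-10.4676414    7.09341102  57.70151103]
[-4.3366399   9.7190167  57.70015153]
```

step_arm([
  {"dx":-8,"dy":8,"dz":0,"rx":0,"ry":0,"rz":0,"grip":85},
  {"dx":-8,"dy":8,"dz":25,"rx":0,"ry":0,"rz":0,"grip":85},
  {"dx":-8,"dy":8,"dz":50,"rx":0,"ry":0,"rz":0,"grip":85},
  {"dx":-8,"dy":8,"dz":75,"rx":0,"ry":0,"rz":0,"grip":85},
  {"dx":-8,"dy":8,"dz":95,"rx":0,"ry":0,"rz":0,"grip":85},
  {"dx":-8,"dy":8,"dz":108,"rx":0,"ry":0,"rz":0,"grip":85},
  {"dx":-8,"dy":8,"dz":108,"rx":0,"ry":0,"rz":0,"grip":85},
  {"dx":-8,"dy":8,"dz":108,"rx":0,"ry":0,"rz":0,"grip":85},
])

```text
time: 2.53
ee_pos: [0.4984, 0.1181, 0.104]
orientation: [0.708, 0.706, 0.0, 0.0]
wrist_force: [-0.2, 0.7, -0.1]
width: 0.0849
finger_force: 0.0
```

Well centred over the jar; close.

step_arm([
  {"dx":0,"dy":0,"dz":0,"rx":0,"ry":0,"rz":0,"grip":50},
  {"dx":0,"dy":0,"dz":0,"rx":0,"ry":0,"rz":0,"grip":50},
  {"dx":0,"dy":0,"dz":0,"rx":0,"ry":0,"rz":0,"grip":50},
  {"dx":0,"dy":0,"dz":0,"rx":0,"ry":0,"rz":0,"grip":50},
  {"dx":0,"dy":0,"dz":0,"rx":0,"ry":0,"rz":0,"grip":50},
  {"dx":0,"dy":0,"dz":0,"rx":0,"ry":0,"rz":0,"grip":50},
  {"dx":0,"dy":0,"dz":0,"rx":0,"ry":0,"rz":0,"grip":50},
  {"dx":0,"dy":0,"dz":0,"rx":0,"ry":0,"rz":0,"grip":50},
  {"dx":0,"dy":0,"dz":0,"rx":0,"ry":0,"rz":0,"grip":50},
  {"dx":0,"dy":0,"dz":0,"rx":0,"ry":0,"rz":0,"grip":50},
], force=30)

```text
time: 3.37
ee_pos: [0.4984, 0.1186, 0.1044]
orientation: [0.708, 0.706, 0.001, 0.001]
wrist_force: [-0.5, -1.1, 9.4]
width: 0.0622
finger_force: 33.3
```

step_arm([
  {"dx":0,"dy":0,"dz":-20,"rx":0,"ry":0,"rz":0,"grip":50},
  {"dx":0,"dy":0,"dz":-45,"rx":0,"ry":0,"rz":0,"grip":50},
  {"dx":0,"dy":-10,"dz":-70,"rx":0,"ry":0,"rz":0,"grip":50},
  {"dx":-15,"dy":-20,"dz":-70,"rx":0,"ry":0,"rz":-6,"grip":50},
  {"dx":-40,"dy":-40,"dz":-70,"rx":0,"ry":0,"rz":-12,"grip":50},
  {"dx":-65,"dy":-60,"dz":-70,"rx":0,"ry":0,"rz":-18,"grip":50},
  {"dx":-90,"dy":-80,"dz":-70,"rx":0,"ry":0,"rz":-24,"grip":50},
  {"dx":-115,"dy":-80,"dz":-70,"rx":0,"ry":0,"rz":-30,"grip":50},
  {"dx":-140,"dy":-80,"dz":-70,"rx":0,"ry":0,"rz":-36,"grip":50},
  {"dx":-165,"dy":-80,"dz":-70,"rx":0,"ry":0,"rz":-42,"grip":50},
  {"dx":-190,"dy":-80,"dz":-70,"rx":0,"ry":0,"rz":-48,"grip":50},
  {"dx":-215,"dy":-80,"dz":-70,"rx":0,"ry":0,"rz":-54,"grip":50},
])

```text
time: 4.37
ee_pos: [0.4172, -0.0977, 0.1739]
orientation: [0.308, 0.951, -0.0, 0.001]
wrist_force: [0.8, -0.2, -2.4]
width: 0.0628
finger_force: 35.2
```

step_arm([
  {"dx":0,"dy":0,"dz":0,"rx":0,"ry":0,"rz":-6,"grip":50},
  {"dx":0,"dy":0,"dz":0,"rx":0,"ry":0,"rz":-12,"grip":50},
  {"dx":0,"dy":0,"dz":0,"rx":0,"ry":0,"rz":-18,"grip":50},
  {"dx":0,"dy":0,"dz":0,"rx":0,"ry":0,"rz":-24,"grip":50},
  {"dx":0,"dy":0,"dz":0,"rx":0,"ry":0,"rz":-30,"grip":50},
  {"dx":0,"dy":0,"dz":0,"rx":0,"ry":0,"rz":-36,"grip":50},
  {"dx":0,"dy":0,"dz":0,"rx":0,"ry":0,"rz":-36,"grip":50},
  {"dx":0,"dy":0,"dz":0,"rx":0,"ry":0,"rz":-36,"grip":50},
])

```text
time: 5.03
ee_pos: [0.4172, -0.0965, 0.1736]
orientation: [0.003, 1.0, -0.0, 0.0]
wrist_force: [0.2, 0.2, -2.4]
width: 0.0626
finger_force: 35.3
```

```bash
python3 - <<'E'
from cell import r
from h import *
s=r.get_state();c=R.from_quat(s["orientation"])
print(s["time"],s["ee_pos"],s["width"],s["finger_force"],s["joint_positions"],s["wrist_force"]);print(c.as_matrix().round(3))
print(c.inv().apply(np.array([.418,-.107,.0415])-s["ee_pos"])*1e3)
cv2.imwrite("pics/s3.png",r.read_camera("scene")["img"])
E
```

```text
5.0333 [ 0.4172408  -0.09653416  0.17364448] 0.06262930676009193 35.2512320211099 [ 0.32697377  0.61246074 -0.2924716   2.06389406  0.34673722  0.51073842
  1.34455464] [ 0.21769732  0.24105583 -2.38670862]
[[-1.     0.006  0.   ]
 [ 0.006  1.    -0.   ]
 [-0.    -0.    -1.   ]]
[ -0.76530742 -10.40669634 132.14911326]
```

View pics/s3.png

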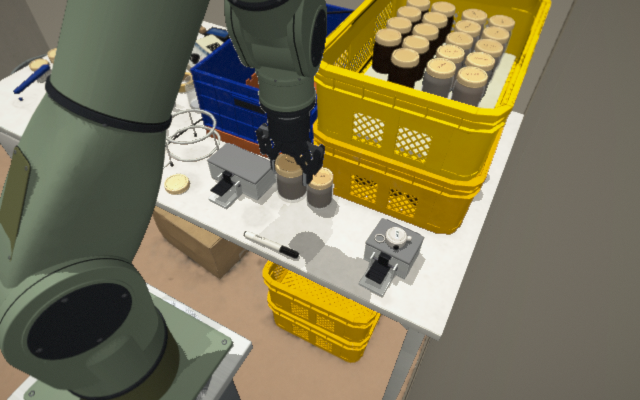

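step_arm([
  {"dx":0,"dy":-10,"dz":20,"rx":0,"ry":0,"rz":0,"grip":50},
  {"dx":0,"dy":-10,"dz":45,"rx":0,"ry":0,"rz":0,"grip":50},
  {"dx":0,"dy":-10,"dz":70,"rx":0,"ry":0,"rz":0,"grip":50},
  {"dx":0,"dy":-10,"dz":95,"rx":0,"ry":0,"rz":0,"grip":50},
  {"dx":0,"dy":-10,"dz":112,"rx":0,"ry":0,"rz":0,"grip":50},
  {"dx":0,"dy":-10,"dz":122,"rx":0,"ry":0,"rz":0,"grip":50},
  {"dx":0,"dy":-10,"dz":127,"rx":0,"ry":0,"rz":0,"grip":50},
  {"dx":0,"dy":-10,"dz":130,"rx":0,"ry":0,"rz":0,"grip":50},
  {"dx":0,"dy":-10,"dz":130,"rx":0,"ry":0,"rz":0,"grip":50},
])

```text
time: 5.83
ee_pos: [0.4173, -0.1063, 0.0434]
orientation: [0.002, 1.0, -0.0, 0.0]
wrist_force: [0.8, -0.1, -2.8]
width: 0.0625
finger_force: 35.2
```

step_arm([
  {"dx":0,"dy":0,"dz":1,"rx":0,"ry":0,"rz":0,"grip":50},
  {"dx":0,"dy":0,"dz":2,"rx":0,"ry":0,"rz":0,"grip":50},
  {"dx":0,"dy":0,"dz":2,"rx":0,"ry":0,"rz":0,"grip":50},
  {"dx":0,"dy":0,"dz":2,"rx":0,"ry":0,"rz":0,"grip":50},
])

```text
time: 6.17
ee_pos: [0.4173, -0.1064, 0.0416]
orientation: [0.002, 1.0, -0.0, 0.0]
wrist_force: [-0.8, -0.3, -2.5]
width: 0.0623
finger_force: 35.2
```

step_arm([
  {"dx":0,"dy":0,"dz":1,"rx":0,"ry":0,"rz":0,"grip":50},
  {"dx":0,"dy":0,"dz":1.5,"rx":0,"ry":0,"rz":0,"grip":50},
  {"dx":0,"dy":0,"dz":1.5,"rx":0,"ry":0,"rz":0,"grip":50},
])

```text
time: 6.42
ee_pos: [0.4175, -0.1067, 0.0411]
orientation: [0.002, 1.0, -0.001, 0.001]
wrist_force: [-2.6, -0.4, 36.7]
width: 0.062
finger_force: 36.7
```

step_arm([
  {"dx":0,"dy":0,"dz":-1,"rx":0,"ry":0,"rz":0,"grip":50},
  {"dx":0,"dy":0,"dz":-1,"rx":0,"ry":0,"rz":0,"grip":66},
  {"dx":0,"dy":0,"dz":-1,"rx":0,"ry":0,"rz":0,"grip":85},
  {"dx":0,"dy":0,"dz":-1,"rx":0,"ry":0,"rz":0,"grip":85},
  {"dx":0,"dy":0,"dz":-1,"rx":0,"ry":0,"rz":0,"grip":85},
  {"dx":0,"dy":0,"dz":-1,"rx":0,"ry":0,"rz":0,"grip":85},
  {"dx":0,"dy":0,"dz":-1,"rx":0,"ry":0,"rz":0,"grip":85},
])

```text
time: 7.0
ee_pos: [0.4171, -0.1063, 0.0408]
orientation: [0.001, 1.0, -0.0, -0.0]
wrist_force: [-0.3, -0.3, 0.5]
width: 0.0848
finger_force: 0.0
```

step_arm([
  {"dx":0,"dy":0,"dz":-10,"rx":0,"ry":0,"rz":0,"grip":85},
  {"dx":0,"dy":0,"dz":-25,"rx":0,"ry":0,"rz":0,"grip":85},
  {"dx":0,"dy":0,"dz":-50,"rx":0,"ry":0,"rz":0,"grip":85},
  {"dx":0,"dy":0,"dz":-80,"rx":0,"ry":0,"rz":0,"grip":85},
  {"dx":0,"dy":0,"dz":-110,"rx":0,"ry":0,"rz":0,"grip":85},
  {"dx":0,"dy":0,"dz":-130,"rx":0,"ry":0,"rz":0,"grip":85},
  {"dx":0,"dy":0,"dz":-130,"rx":0,"ry":0,"rz":0,"grip":85},
  {"dx":0,"dy":0,"dz":-130,"rx":0,"ry":0,"rz":0,"grip":85},
])

```text
time: 7.67
ee_pos: [0.4174, -0.1066, 0.1715]
orientation: [0.002, 1.0, -0.0, 0.001]
wrist_force: [-0.2, 0.2, -1.3]
width: 0.0848
finger_force: 0.0
```

```bash
python3 - <<'E'
from cell import r
from h import *
import pickle
s=r.get_state();c=R.from_quat(s["orientation"])
print(s["time"],s["ee_pos"],s["width"],s["finger_force"]);print(c.as_matrix().round(3))
d={n:r.read_camera(n) for n in("wrist","scene")};pickle.dump(d,open("c3.pkl","wb"))
cv2.imwrite("pics/s4.png",d["scene"]["img"])
E
```

```text
7.6667 [ 0.41739974 -0.10656815  0.17147701] 0.08483698691727035 0.0
[[-1.     0.003  0.002]
 [ 0.003  1.    -0.001]
 [-0.002 -0.001 -1.   ]]
```

View pics/s4.png

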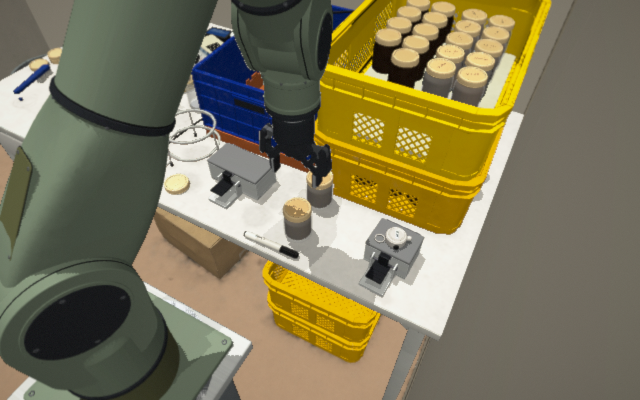

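step_arm([
  {"dx":0,"dy":25,"dz":0,"rx":0,"ry":0,"rz":0,"grip":0},
  {"dx":2,"dy":55,"dz":0,"rx":0,"ry":0,"rz":2,"grip":0},
  {"dx":4,"dy":85,"dz":0,"rx":0,"ry":0,"rz":4,"grip":0},
  {"dx":6,"dy":115,"dz":0,"rx":0,"ry":0,"rz":4,"grip":0},
  {"dx":8,"dy":145,"dz":0,"rx":0,"ry":0,"rz":4,"grip":0},
  {"dx":8,"dy":175,"dz":0,"rx":0,"ry":0,"rz":4,"grip":0},
  {"dx":8,"dy":205,"dz":0,"rx":0,"ry":0,"rz":4,"grip":0},
  {"dx":8,"dy":218,"dz":15,"rx":0,"ry":0,"rz":4,"grip":0},
  {"dx":8,"dy":218,"dz":45,"rx":0,"ry":0,"rz":4,"grip":0},
  {"dx":8,"dy":218,"dz":70,"rx":0,"ry":0,"rz":4,"grip":0},
  {"dx":8,"dy":218,"dz":85,"rx":0,"ry":0,"rz":4,"grip":0},
  {"dx":8,"dy":218,"dz":85,"rx":0,"ry":0,"rz":4,"grip":0},
])

```text
time: 8.77
ee_pos: [0.4082, 0.1116, 0.0828]
orientation: [0.036, 0.999, -0.001, -0.002]
wrist_force: [1.0, -0.3, -0.9]
width: 0.0001
finger_force: 0.0
```

```bash
python3 - <<'E'
from cell import r
from h import *
s=r.get_state();c=R.from_quat(s["orientation"])
w=r.read_camera("wrist");e=s["ee_pos"]
print(s["time"],e,s["width"],s["wrist_force"]);print(c.as_matrix().round(3))
print(px(w,[.415,.111,.041]),px(w,e),px(w,[e[0],e[1],.041]))
cv2.imwrite("pics/w2.png",w["img"])
E
```

```text
8.7667 [0.40818888 0.11163346 0.08279785] 0.0001067872606393777 [ 0.96273804 -0.25920741 -0.94448042]
[[-0.997  0.071 -0.005]
 [ 0.071  0.997 -0.002]
 [ 0.005 -0.002 -1.   ]]
[319.35766042 244.65332229] [319.82204018 269.93064542] [319.63648918 233.40643939]
```

View pics/w2.png

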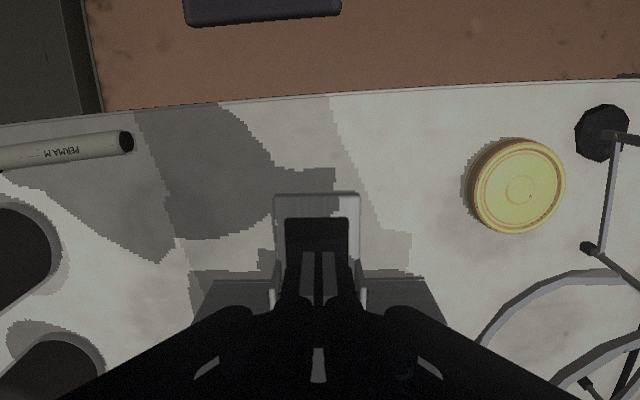

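step_arm([
  {"dx":0,"dy":0,"dz":20,"rx":0,"ry":0,"rz":0,"grip":0},
  {"dx":0,"dy":0,"dz":34,"rx":0,"ry":0,"rz":0,"grip":0},
  {"dx":0,"dy":0,"dz":40,"rx":0,"ry":0,"rz":0,"grip":0},
  {"dx":0,"dy":0,"dz":44,"rx":0,"ry":0,"rz":0,"grip":0},
  {"dx":0,"dy":0,"dz":46,"rx":0,"ry":0,"rz":0,"grip":0},
  {"dx":0,"dy":0,"dz":46,"rx":0,"ry":0,"rz":0,"grip":0},
])

```text
time: 9.32
ee_pos: [0.4098, 0.1117, 0.0402]
orientation: [0.036, 0.999, -0.0, 0.0]
wrist_force: [0.3, 1.3, 0.6]
width: -0.0001
finger_force: 0.2
```

step_arm([
  {"dx":0,"dy":0,"dz":3,"rx":0,"ry":0,"rz":0,"grip":0},
  {"dx":0,"dy":0,"dz":6,"rx":0,"ry":0,"rz":0,"grip":0},
  {"dx":0,"dy":0,"dz":8,"rx":0,"ry":0,"rz":0,"grip":0},
  {"dx":0,"dy":0,"dz":8,"rx":0,"ry":0,"rz":0,"grip":0},
  {"dx":0,"dy":0,"dz":8,"rx":0,"ry":0,"rz":0,"grip":0},
  {"dx":0,"dy":0,"dz":8,"rx":0,"ry":0,"rz":0,"grip":0},
  {"dx":0,"dy":0,"dz":8,"rx":0,"ry":0,"rz":0,"grip":0},
  {"dx":0,"dy":0,"dz":8,"rx":0,"ry":0,"rz":0,"grip":0},
])

```text
time: 9.98
ee_pos: [0.4099, 0.1118, 0.0319]
orientation: [0.036, 0.999, 0.0, 0.0]
wrist_force: [-0.9, -0.3, 3.3]
width: -0.0001
finger_force: 1.6
```

```bash
python3 - <<'E'
from cell import r
import cv2
cv2.imwrite("pics/s5.png",r.read_camera("scene")["img"])
s=r.get_state();print(s["time"],s["ee_pos"],s["wrist_force"])
E
```

```text
10.0333 [0.40987635 0.11178679 0.031892  ] [ 1.76186404 -0.19951062  3.8469221 ]
```

View pics/s5.png

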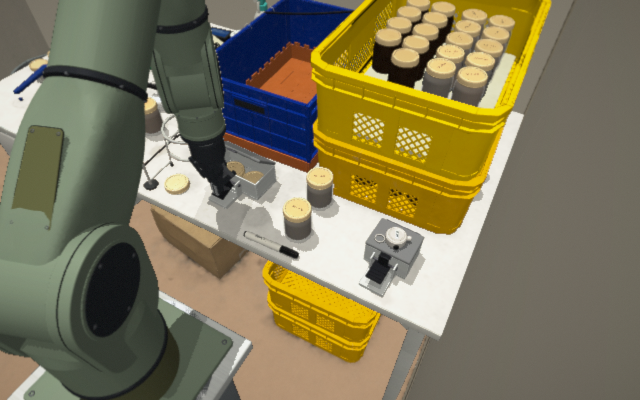

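step_arm([
  {"dx":0,"dy":0,"dz":0,"rx":0,"ry":0,"rz":0,"grip":0},
  {"dx":0,"dy":0,"dz":0,"rx":0,"ry":0,"rz":0,"grip":0},
  {"dx":0,"dy":0,"dz":0,"rx":0,"ry":0,"rz":0,"grip":0},
  {"dx":0,"dy":0,"dz":0,"rx":0,"ry":0,"rz":0,"grip":0},
  {"dx":0,"dy":0,"dz":0,"rx":0,"ry":0,"rz":0,"grip":0},
  {"dx":0,"dy":0,"dz":0,"rx":0,"ry":0,"rz":0,"grip":0},
  {"dx":0,"dy":0,"dz":0,"rx":0,"ry":0,"rz":0,"grip":0},
  {"dx":0,"dy":0,"dz":0,"rx":0,"ry":0,"rz":0,"grip":0},
  {"dx":0,"dy":0,"dz":0,"rx":0,"ry":0,"rz":0,"grip":0},
  {"dx":0,"dy":0,"dz":0,"rx":0,"ry":0,"rz":0,"grip":0},
  {"dx":0,"dy":0,"dz":0,"rx":0,"ry":0,"rz":0,"grip":0},
  {"dx":0,"dy":0,"dz":0,"rx":0,"ry":0,"rz":0,"grip":0},
])

```text
time: 11.03
ee_pos: [0.4097, 0.1117, 0.0318]
orientation: [0.036, 0.999, -0.0, -0.0]
wrist_force: [1.3, -0.6, 3.4]
width: 0.0003
finger_force: 1.6
```

step_arm([
  {"dx":0,"dy":0,"dz":-8,"rx":0,"ry":0,"rz":0,"grip":0},
  {"dx":0,"dy":0,"dz":-20,"rx":0,"ry":0,"rz":0,"grip":0},
  {"dx":5,"dy":0,"dz":-40,"rx":0,"ry":0,"rz":0,"grip":0},
  {"dx":10,"dy":0,"dz":-65,"rx":0,"ry":0,"rz":0,"grip":0},
  {"dx":10,"dy":0,"dz":-90,"rx":0,"ry":0,"rz":0,"grip":0},
  {"dx":10,"dy":0,"dz":-120,"rx":0,"ry":0,"rz":0,"grip":0},
  {"dx":10,"dy":0,"dz":-150,"rx":0,"ry":0,"rz":0,"grip":0},
  {"dx":10,"dy":0,"dz":-180,"rx":0,"ry":0,"rz":0,"grip":0},
  {"dx":10,"dy":0,"dz":-180,"rx":0,"ry":0,"rz":0,"grip":0},
  {"dx":10,"dy":0,"dz":-180,"rx":0,"ry":0,"rz":0,"grip":0},
  {"dx":10,"dy":0,"dz":-180,"rx":0,"ry":0,"rz":0,"grip":0},
  {"dx":10,"dy":0,"dz":-180,"rx":0,"ry":0,"rz":0,"grip":0},
])

```text
time: 12.03
ee_pos: [0.3993, 0.1123, 0.2112]
orientation: [0.036, 0.999, -0.0, -0.001]
wrist_force: [0.2, 0.2, -0.5]
width: -0.0
finger_force: 0.0
```

```bash
python3 - <<'E'
from cell import r
import cv2
a=r.read_camera("scene")["img"][110:310,120:440]; 
cv2.imwrite("pics/s6.png",cv2.resize(a,None,fx=2.4,fy=2.4))
s=r.get_state();print(s["time"],s["ee_pos"],s["wrist_force"],abs(s["joint_vel"]).max())
E
```

```text
12.0833 [0.3993142  0.11238407 0.21116188] [-0.44820713  1.11500161  0.54459289] 0.0036136051924588624
```

View pics/s6.png

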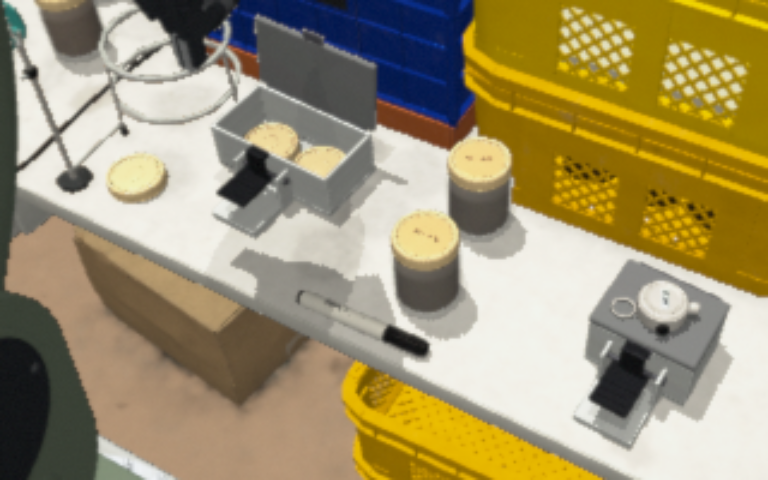

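The wide lid stands open at about (315,70). The jar is upright on the table at (425,260), and the narrow lid is shut at (660,310).

```bash
python3 -c "
from cell import r
print(r.sign_off())"
```

```text
the job is handed in; nothing more can be done
None
```

The job is handed in: the last picture showed the jar upright on the bare table, the wider lid fully open and the narrower case still shut, with the hand raised clear; sign-off gave no verdict.

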